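# Shut and latch the filter cabinet's hatch

## Robot

A 6-joint arm with a two-finger parallel gripper is mounted at the origin on the work surface. World frame = base frame: x ahead of the robot, y to its left, z up, the work surface at z = 0. Lengths are in m, angles in rad, forces in N, time in s.
With the tool pointing down it reaches from about 0.275 to 1 m from the base axis. Payload 8.4 kg.
Tool frame: the origin (TCP) lies between the finger pads; the fingertips stand ahead of it and the grasp point (between the pads) lies 8 mm behind it (bot.tip_extent is the z of the fingertips in the tool frame, in m); z points along the fingers, y is the line along which they close (so a half turn about z gives the same grasp; the last joint's range is limited). The gripper opens to 85 mm and grips with 20 to 120 N. Pads are 22 mm wide; open, the fingers measure 114 mm over their backs; the gripper's body (76 mm by 85 mm) begins 54 mm behind the grasp point. The pads swing forward as they close: fully open they stand 13 mm farther back than shut.
Start: joints at [1.171, 0.353, 1.633, -0, 1.155, -0.002], TCP at [0.242, 0.576, 0.242] pointing down, gripper open.
Joint ranges: [-2.63, 2.63], [-0.92, 2.1], [0.06, 2.66], [-1.3, 4.44], [0, 2.69], [-3.02, 3.02]. Speed limits (rad/s): [2.22, 2.22, 2.79, 3.14, 3.14, 3.14].

## Interface

Orientations are given as a rotation vector (axis times angle).
In Python, from workcell import read_state, vision, hand_in, bot gives the robot as it stands.
- The arm moves only by the tool play_rows, never from a script. Its argument "increments" is one flat list of numbers, 5 for each row, row after row: the finger opening in m, from 0 to 0.0854, then the shift along the tool's x, y, z in m, then the turn about the tool's z in rad. A call has 1 to 12 rows; each row shifts and turns the commanded pose from where the row before left it, along the tool's axes as they then stand; what a row does not reach is not made up. A row lasts 1/10 s, in which the tool goes at most 50 mm and 8.59 degrees, less where a joint would pass 70% of its speed; a pose out of reach is approached as far as the arm can. A call with a gripper value outside its range is refused whole. The fingers move at their own pace and stop on an object; the grip force is fixed at half the most. Time passes only in rows, so rows that do not move let the fingers close. It gives the time, the measured TCP pose, the force, the opening and the grip force at its end, in the units of the state.
- read_state(): the state, without advancing time (a new reading comes with each control period).
- vision.read_camera(name): name is "scene" or "top" or "wrist"; returns a dict with "pixels" (384x512x3 uint8, red, green, blue), "intrinsics" (3x3 intrinsics, pixels), "rvec" (rotation vector, rad) and "tvec" (3), from world to camera coordinates, as OpenCV has them; the wrist camera has in their place "tool_from_camera" (4x4, takes a point from camera to tool coordinates, whose origin is the TCP and whose axes are the flange's). Camera axes: x right, y down, z forward; pixel columns grow to the right and rows downward; lengths in m; the calibration is good to about 2 mm. A picture is of the moment at which its call begins: read the wrist's pose just before it. There is no depth.
- hand_in(): hands the job in; it is judged then, once.
The state is a dict: "clock": time; "joint_positions": joint angles; "joint_vel": joint speeds; "effort": joint torques, N m; "ee_pos": TCP position; "tool_rot": TCP orientation; "contact_force": force on the tool from outside, world axes, zero at the start; "ft_torque": the same for the moment, N m; "grip_width": finger opening in m; "gripper_force": force on a finger pad.
Only numpy, scipy, OpenCV 4.12 (cv2) and the standard library are available. Lean on these libraries where they do the work, as an engineer would, in place of code of your own. Each camera call takes 0.05 s, during which the arm holds its last target. There are 200 camera calls.

## Task

Swing the open hatch of the oven's water-filter cabinet down onto its springy seal, then press it down and turn the wing knob clockwise until its hidden tongue has swung fully under the cabinet's front rim; firmly but gently, without ramming the hatch onto its stop pads or jamming the tongue. Let go: the latch alone must hold the hatch down against the seal. Leave the mug, the jar and the bowl where they stand.

Things in the scene. Friction and masses are not known exactly. Their poses are not given: they have to be found in the camera images.
- cabinet: Steel water-filter cabinet fixed on the counter, 300 (x) x 280 (y) x 100 mm high, open on top under the hatch. Origin at the centre of its underside; its -x side is the front, towards the robot; z up. The hatch's hinge line runs along its y axis at x = +80, z = 103 mm.
- rim: The cabinet's fixed front rim, 70 x 170 mm, a 9 mm deep steel edge under which the tongue must go. Origin level with the cabinet's top, middle of the inner edge, 160 mm in front of the hinge line. The edge and its two stop pads are set up to 5 mm higher or lower from cabinet to cabinet (not shown in this pose: find them by feel). 30 mm further forward runs a springy rubber seal strip.
- hatch (a joint): Opening angle of the hatch (rad). It stays where left (friction 0.3 N m) down to the seal, met at about 0.077; let go unlatched, the seal lifts it back above 0.055. Pressed down at the knob, the tongue comes below the rim at 5 to 12 N (angle -0.02 to 0.043), the stop pads are met at 6 to 14 N (-0.026 to 0.026). Over 20 N on the knob may damage the pads. Latched, it rests at -0.02 to 0.044.
- hinge_line (a point): Middle of the hatch's hinge line, level with the hatch's underside; the hatch turns about this frame's y axis. The hatch is a plain aluminium panel, 8 mm thick, 200 mm wide (y), reaching from 10 to 210 mm in front of this line (-x); its free edge is up when open. The frame tilts with the hatch.
- push_spot (a point): A bare spot on the hatch's outer face, 140 mm in front of the hinge line and 67 mm to +y of the knob's axis: a good place to push the hatch down. The frame tilts with the hatch: -x to its free edge, z out of the outer face.
- wing (a joint): Turn of the black wing knob (rad), growing clockwise as seen from above. 0 = tongue parallel to the rim's edge; 1.5 = its stop, tongue square to and under the rim; latched from 1.2 on. Friction 0.04 N m, more under the rim. If the hatch is not low enough, the tongue strikes the rim's edge at about 0.4 and goes no further; do not force it (0.4 N m is too much).
- wing_grip (a point): Grip point of the wing knob's upright bar, on the turning axis, 140 mm in front of the hinge line, 29 mm above the hatch's outer face. The bar is 12 mm thick (this frame's x), 50 mm long (y; 74 mm over the wings), from 22 mm below to 11 mm above this point, wings to 19 mm above. Under it a round collar, radius 13 mm, its top 23 mm below this point. The frame turns with the knob; z outwards.
- tongue (a point): Tip of the knob's flat steel tongue, hidden below the hatch, at mid-thickness (8 mm thick, 14 mm wide): 34 mm from the knob's axis towards the knob's -y, its upper face 14 mm below the hatch's underside. It turns with the knob.
- mug: White mug, 85 mm high, rim radius 38 mm, beside the cabinet. Origin at the centre of its underside.
- jar: Jar with a lid, 90 mm high, radius 34 mm, beside the cabinet. Origin at the centre of its underside.
- bowl: Steel bowl, 50 mm high, rim radius 55 mm, beside the cabinet. Origin at the centre of its underside.
Mind the look-alikes: they are no part of the job. Of the things that look like the bowl, take the one that is nearest to the robot's base at the start.

How it is judged:
By the outcome, as a careful person would: the job done as asked, in the order asked, and still so for the second after the job is handed in, with the robot touching nothing.
It also fails if it takes over 67 s, if anything falls off the work surface, if the arm or the gripper's body presses on something with over 40 N, if the wrist force passes 120 N, or if a joint passes its speed limit or range.

## Working session

There is one attempt and no reset: what is moved stays moved. The work goes in short steps, Python scripts to look and compute and a tool call to move; the robot and the scene stay as the last step left them, time stands still between calls to the robot, and variables do not carry over. Pictures are saved under pics/ and viewed, at most 10 in all, crops included, and the job is handed in when it is done.

Besides the shell and the picture viewer there is one more tool, called after "Request:" by a JSON object that holds its "name" and its "arguments", one argument or row to a line. play_rows: Moves the arm, as the interface text tells. Its arguments: {"type":"object","properties":{"increments":{"type":"array","items":{"type":"number"}}},"required":["increments"]}

```bash
mkdir -p pics; ls; python3 - <<'E'
from workcell import read_state, vision, bot
import cv2
s=read_state(); print(s['ee_pos'],s['tool_rot'],s['clock'],bot.tip_extent)
for n in('scene','top'):
    c=vision.read_camera(n); cv2.imwrite(f'pics/{n}0.png',c['pixels'][:,:,::-1]); print(n,c['intrinsics'].tolist(),c['rvec'],c['tvec'])
E
```

```text
pics
[0.24191987 0.57577972 0.24155518] [-6.20661438e-01 -3.07936725e+00  2.17533083e-03] 0.0 0.011
scene [[362.0996909644473, 0.0, 258.7101275756552], [0.0, 362.0996909644473, 194.4317176979625], [0.0, 0.0, 1.0]] [ 0.6489355   2.77763327 -0.94092766] [ 0.6119982  -0.1446765   1.13345317]
top [[431.59658241917936, 0.0, 250.86175945193685], [0.0, 431.59658241917936, 196.5642817753197], [0.0, 0.0, 1.0]] [ 2.18021671 -2.14261947  0.14802457] [-0.04197097  0.66558635  1.39052196]
```

View pics/scene0.png

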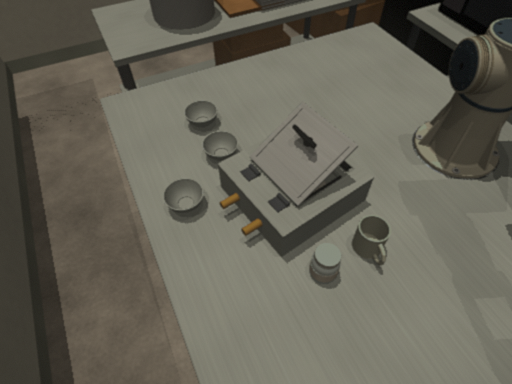

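View pics/top0.png

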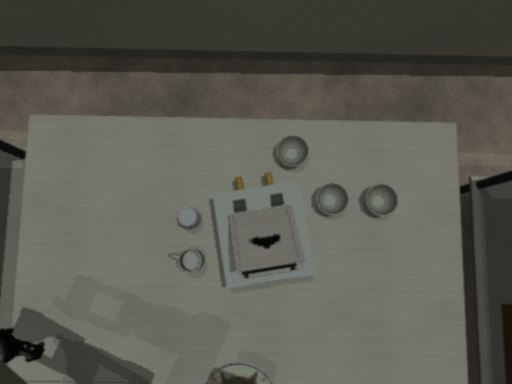

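The scene view shows the open hatch (≈305,150) on the cabinet, with jar (327,262), mug (372,238) and bowls to its left. In the top view the cabinet is at (262,235), the knob at (265,241), and +x is up. I'll zoom in next.

```bash
python3 - <<'E'
import cv2
a=cv2.imread('pics/top0.png')[165:305,195:330]; b=cv2.imread('pics/scene0.png')[95:255,205:385]
g=lambda i,k:cv2.convertScaleAbs(cv2.resize(i,None,fx=k,fy=k,interpolation=cv2.INTER_CUBIC),alpha=1.6)
cv2.imwrite('pics/za.png',g(a,4)); cv2.imwrite('pics/zb.png',g(b,3.7)) 
E
```

```text
(no output)
```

View pics/za.png

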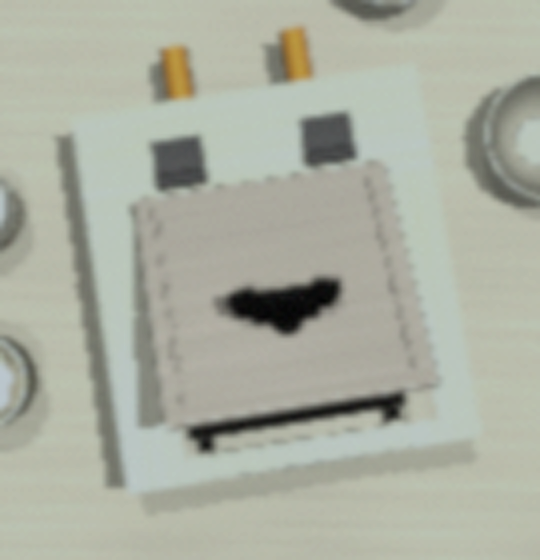

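View pics/zb.png

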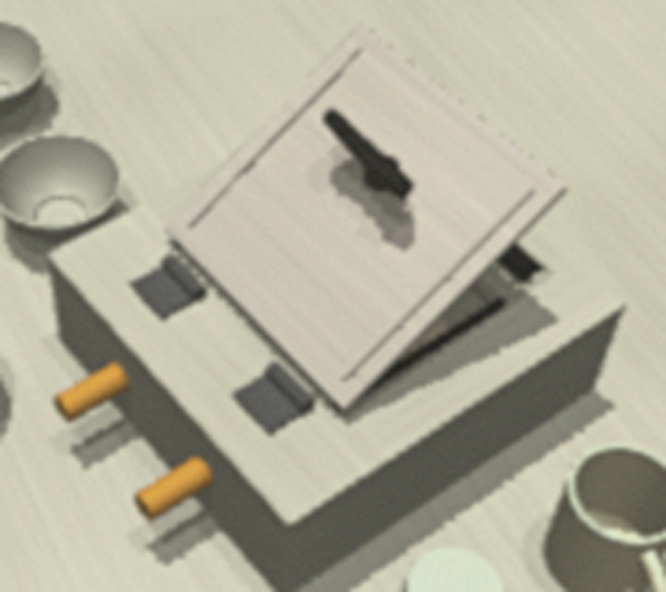

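The crops show the cabinet top corners clearly in the top view (za (72,135),(415,68),(478,435),(130,490)). The hatch's free corners appear in both views. The wing bar is nearly parallel to the hinge, so it is near 0.

```bash
cat > h.py <<'E'
import numpy as np, cv2
from workcell import vision, read_state
cal={}
def cam(n):
    if n not in cal:
        c=vision.read_camera(n); cal[n]=(c['intrinsics'],cv2.Rodrigues(np.array(c['rvec']))[0],np.array(c['tvec']))
    return cal[n]
def ray(n,p):
    K,R,t=cam(n); d=R.T@np.linalg.inv(K)@[p[0],p[1],1]; return -R.T@t,d/np.linalg.norm(d)
def onz(n,p,z):
    o,d=ray(n,p); return o+d*(z-o[2])/d[2]
def tri(p,q):
    a,d=ray('top',p); b,e=ray('scene',q)
    s=np.linalg.lstsq(np.c_[d,-e],b-a,rcond=None)[0]; P,Q=a+s[0]*d,b+s[1]*e
    return (P+Q)/2,np.linalg.norm(P-Q)
T=lambda u,v:(195+u/4-.375,165+v/4-.375)
S=lambda u,v:(205+u/3.7-.36,95+v/3.7-.36)
E
python3 - <<'E'
from h import *
np.set_printoptions(precision=4,suppress=True)
C=np.array([onz('top',T(*p),.1) for p in((72,135),(415,68),(478,435),(130,490))])
print(C,[np.linalg.norm(C[i]-C[i-1]) for i in range(4)])
c=C.mean(0); f=(C[0]+C[1]-C[2]-C[3])[:2]; l=(C[0]+C[3]-C[1]-C[2])[:2]
print(c,np.arctan2(f[1],f[0]),np.arctan2(-l[0],l[1]))
yaw=(np.arctan2(f[1],f[0])+np.arctan2(-l[0],l[1]))/2
R=np.array([[np.cos(yaw),-np.sin(yaw),0],[np.sin(yaw),np.cos(yaw),0],[0,0,1]])
c[2]=0
print('yaw',yaw)
for n,p,q in(('fl',(168,428),(565,188)),('fr',(438,383),(362,30)),('hl',(133,203),(345,408)),('hr',(378,160),(172,232)),('knobL',(220,303),(408,190)),('knobR',(338,285),(328,115))):
    P,e=tri(T(*p),S(*q)); print(n,P,e,R.T@(P-c))
E
```

```text
[[ 0.6509  0.0916  0.1   ]
 [ 0.7099 -0.1812  0.1   ]
 [ 0.421  -0.2312  0.1   ]
 [ 0.3746  0.0391  0.1   ]] [np.float64(0.2812260220878391), np.float64(0.27911305089087957), np.float64(0.2931960505451422), np.float64(0.2741820125815212)]
[ 0.5391 -0.0704  0.1   ] 0.17958057208085257 0.19161714758055723
yaw 0.1855988598307049
fl [0.4273 0.0088 0.2111] 0.0010011209110897103 [-0.0952  0.0984  0.2111]
fr [ 0.4623 -0.1848  0.2101] 0.0008398197660711952 [-0.0965 -0.0983  0.2101]
hl [0.5966 0.0409 0.117 ] 0.0009403530142444177 [0.077  0.0988 0.117 ]
hr [ 0.6318 -0.1492  0.1178] 0.003533058608665427 [ 0.0766 -0.0945  0.1178]
knobL [ 0.5186 -0.0284  0.2164] 0.0037196380414397405 [-0.0124  0.0451  0.2164]
knobR [ 0.5313 -0.1118  0.2172] 0.00029986598930153687 [-0.0153 -0.0393  0.2172]
```

Hatch opening is about 0.49 rad and its measured sizes check out (197 against 200 mm). The cabinet is at about (0.542, -0.070) with yaw 0.183. I'll turn the tool so that x is cabinet +y and y is cabinet +x, then go above the push spot with the fingers shut.

Request:
{"name": "play_rows", "arguments": {
  "increments": [0, 0, 0, 0, 0.14, 0, 0, 0, 0, 0.141, 0, 0, 0, 0, 0.141, 0, 0, 0, 0, 0.141, 0, 0, 0, 0, 0.141, 0, 0, 0, 0, 0.141, 0, 0, 0, 0, 0.141, 0, 0, 0, 0, 0]
}}

```text
clock: 1.0
ee_pos: [0.2421, 0.5761, 0.2421]
tool_rot: [2.007, 2.417, -0.001]
contact_force: [-0.4, -0.2, 0.6]
grip_width: 0.0002
gripper_force: 0.0
```

Request:
{"name": "play_rows", "arguments": {
  "increments": [0, -0.02, 0.0044, 0, 0, 0, -0.036, 0.008, 0, 0, 0, -0.036, 0.008, 0, 0, 0, -0.036, 0.008, 0, 0, 0, -0.036, 0.008, 0, 0, 0, -0.036, 0.008, 0, 0, 0, -0.036, 0.008, 0, 0, 0, -0.036, 0.008, 0, 0, 0, -0.036, 0.008, 0, 0, 0, -0.036, 0.008, 0, 0]
}}

```text
clock: 2.0
ee_pos: [0.3815, 0.251, 0.2424]
tool_rot: [1.998, 2.424, 0.0]
contact_force: [0.7, 0.5, -0.6]
grip_width: -0.0003
gripper_force: 0.0
```

Request:
{"name": "play_rows", "arguments": {
  "increments": [0, -0.036, 0.008, 0, 0, 0, -0.036, 0.008, 0, 0, 0, -0.036, 0.008, 0, 0, 0, -0.036, 0.008, 0, 0, 0, -0.036, 0.008, 0, 0, 0, -0.036, 0.008, 0, 0, 0, -0.036, 0.008, 0, 0, 0, -0.026, 0.005, 0, 0, 0, 0, 0, 0, 0, 0, 0, 0, 0, 0]
}}

```text
clock: 3.0
ee_pos: [0.4926, -0.0097, 0.2421]
tool_rot: [-2.002, -2.42, 0.0]
contact_force: [0.4, 0.3, 0.4]
grip_width: -0.0
gripper_force: 0.0
```

Request:
{"name": "play_rows", "arguments": {
  "increments": [0, 0, 0, 0.02, 0, 0, 0, 0, 0.02, 0, 0, 0, 0, 0.01, 0, 0, 0, -0.001, 0.005, 0, 0, 0, -0.002, 0.005, 0, 0, 0, -0.002, 0.005, 0, 0, 0, -0.002, 0.005, 0, 0, 0, -0.002, 0.005, 0, 0, 0, -0.002, 0.005, 0, 0, 0, -0.002, 0.005, 0]
}}

```text
clock: 4.0
ee_pos: [0.4801, -0.0119, 0.157]
tool_rot: [2.004, 2.419, 0.001]
contact_force: [0.5, 1.6, 1.1]
grip_width: 0.0
gripper_force: 0.6
```

Request:
{"name": "play_rows", "arguments": {
  "increments": [0, 0, -0.002, 0.005, 0, 0, 0, -0.002, 0.004, 0, 0, 0, -0.001, 0.004, 0, 0, 0, -0.001, 0.004, 0, 0, 0, 0, 0.003, 0]
}}

```text
clock: 4.5
ee_pos: [0.4737, -0.013, 0.1368]
tool_rot: [-2.004, -2.419, 0.001]
contact_force: [-0.1, 1.1, 0.6]
grip_width: 0.0003
gripper_force: 0.3
```

Request:
{"name": "play_rows", "arguments": {
  "increments": [0, 0, 0, 0.002, 0, 0, 0, 0, 0.002, 0, 0, 0, 0, 0, 0]
}}

```text
clock: 4.8
ee_pos: [0.474, -0.0129, 0.1331]
tool_rot: [-2.004, -2.419, 0.0]
contact_force: [0.3, 0.4, 0.4]
grip_width: -0.0001
gripper_force: 0.0
```

Request:
{"name": "play_rows", "arguments": {
  "increments": [0, 0, 0, 0.002, 0, 0, 0, 0, 0, 0]
}}

```text
clock: 5.0
ee_pos: [0.474, -0.013, 0.1313]
tool_rot: [-2.004, -2.419, 0.0]
contact_force: [-0.9, 0.3, 2.7]
grip_width: -0.0003
gripper_force: 1.1
```

Request:
{"name": "play_rows", "arguments": {
  "increments": [0, 0, 0, 0.002, 0, 0, 0, 0, 0, 0]
}}

```text
clock: 5.2
ee_pos: [0.4738, -0.013, 0.1293]
tool_rot: [-2.004, -2.419, 0.001]
contact_force: [-2.5, -0.5, 3.4]
grip_width: -0.0002
gripper_force: 1.9
```

Request:
{"name": "play_rows", "arguments": {
  "increments": [0, 0, 0, -0.005, 0, 0, 0, 0, -0.02, 0, 0, 0, 0, -0.03, 0, 0.06, 0, 0, -0.03, 0, 0.06, 0, 0, -0.035, 0, 0.06, -0.017, 0, -0.02, 0, 0.06, -0.017, 0, 0, 0, 0.06, -0.017, 0, 0, 0, 0.06, -0.017, 0, 0, 0, 0.06, 0, 0, 0, 0, 0.06, 0, 0, 0, 0]
}}

```text
clock: 6.3
ee_pos: [0.4867, -0.0797, 0.2694]
tool_rot: [-2.005, -2.418, -0.0]
contact_force: [-0.6, -0.1, 0.3]
grip_width: 0.0598
gripper_force: 0.0
```

```bash
python3 - <<'E'
from h import *
s=read_state(); print(s['ee_pos'],s['tool_rot'])
c=vision.read_camera('wrist'); cv2.imwrite('pics/w1.png',c['pixels'][:,:,::-1]); print(c['intrinsics'].tolist(),np.round(c['tool_from_camera'],4).tolist())
E
```

```text
[ 0.4866788  -0.07970489  0.26936546] [-2.00548398e+00 -2.41801832e+00 -4.53456143e-04]
[[267.7056505310509, 0.0, 249.8059162605335], [0.0, 267.7056505310509, 195.25297966467784], [0.0, 0.0, 1.0]] [[0.0005, -0.959, -0.2834, 0.0723], [1.0, 0.0007, -0.0007, -0.0005], [0.0008, -0.2834, 0.959, -0.1319], [0.0, 0.0, 0.0, 1.0]]
```

View pics/w1.png

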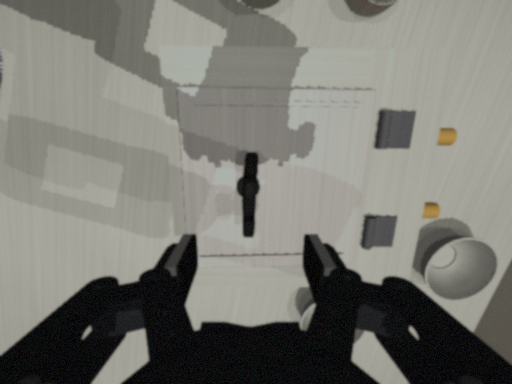

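Wrist view: the hatch is down. The wing bar runs from (251,153) to (249,235), nearly along the tool's x. The collar and boss are at (248,187).

```bash
python3 - <<'E'
from h import *
im=cv2.imread('pics/w1.png').max(2); m=(im<45).astype('uint8'); m[:,:225]=0;m[:,275:]=0;m[:145]=0;m[245:]=0
n,l,st,ce=cv2.connectedComponentsWithStats(m); print(st,ce)
k=1+st[1:,4].argmax(); ys,xs=np.nonzero(l==k)
K=np.array([[267.70565,0,249.806],[0,267.70565,195.253],[0,0,1]])
M=np.array([[0.0005,-0.959,-0.2834,0.0723],[1,0.0007,-0.0007,-0.0005],[0.0008,-0.2834,0.959,-0.1319]])
def tool(p,z): 
    d=M[:,:3]@np.linalg.inv(K)@[*p,1]; o=M[:,3]; return o+d*(z-o[2])/d[2]
for r in range(ys.min(),ys.max()+1,8): print(r,xs[ys==r].min(),xs[ys==r].max())
for r in(ys.min(),ys.max()):
    x=xs[abs(ys-r)<8].mean(); print(r,x,tool((x,r),.2694-.168),tool((x,r),.2694-.15))
E
```

```text
[[     0      0    512    384 195600]
 [   238    153     20     83   1008]] [[255.53480573 191.50043456]
 [248.74603175 191.4156746 ]]
153 248 255
161 245 256
169 245 256
177 243 255
185 238 257
193 240 255
201 243 254
209 244 253
217 244 253
225 244 253
233 244 252
153 251.0344827586207 [0.0416108  0.00037823 0.1014    ] [0.03924301 0.00044599 0.1194    ]
235 247.955223880597 [-0.03603751 -0.00241072  0.1014    ] [-0.04439617 -0.00255814  0.1194    ]
```

Request:
{"name": "play_rows", "arguments": {
  "increments": [0.026, 0.003, -0.001, 0.01, 0.036, 0.026, 0, 0, 0.02, 0, 0.026, 0, 0, 0.02, 0, 0.026, 0, 0, 0.01, 0, 0.026, 0, 0, 0.01, 0, 0.026, 0, 0, 0.01, 0, 0.026, 0, 0, 0.01, 0, 0.026, 0, 0, 0.01, 0]
}}

```text
clock: 7.15
ee_pos: [0.4854, -0.077, 0.1688]
tool_rot: [2.047, 2.382, 0.0]
contact_force: [0.7, -0.4, 0.5]
grip_width: 0.0262
gripper_force: 0.0
```

Request:
{"name": "play_rows", "arguments": {
  "increments": [0.026, 0, 0, 0.01, 0, 0.026, 0, 0, 0.01, 0, 0.026, 0, 0, 0.007, 0, 0.014, 0, 0, 0, 0, 0.014, 0, 0, 0, 0, 0.014, 0, 0, 0, 0]
}}

```text
clock: 7.75
ee_pos: [0.4854, -0.0771, 0.1426]
tool_rot: [2.047, 2.382, 0.0]
contact_force: [-0.5, -0.9, 0.2]
grip_width: 0.0142
gripper_force: 0.0
```

Request:
{"name": "play_rows", "arguments": {
  "increments": [0.014, 0, 0, 0.002, 0, 0.014, 0, 0, 0.002, 0, 0.014, 0, 0, 0, 0]
}}

```text
clock: 8.05
ee_pos: [0.4852, -0.0771, 0.1384]
tool_rot: [2.047, 2.383, 0.0]
contact_force: [-0.6, -0.5, 2.1]
grip_width: 0.0139
gripper_force: 1.6
```

Request:
{"name": "play_rows", "arguments": {
  "increments": [0.014, 0, 0, 0.001, 0, 0.014, 0, 0, 0.001, 0, 0.014, 0, 0, 0, 0]
}}

```text
clock: 8.35
ee_pos: [0.485, -0.0771, 0.1365]
tool_rot: [-2.047, -2.383, 0.0]
contact_force: [-2.1, -0.6, 5.0]
grip_width: 0.014
gripper_force: 2.9
```

Request:
{"name": "play_rows", "arguments": {
  "increments": [0.014, 0, 0, 0.001, 0, 0.014, 0, 0, 0.001, 0, 0.014, 0, 0, 0, 0]
}}

```text
clock: 8.65
ee_pos: [0.4847, -0.0771, 0.1344]
tool_rot: [-2.047, -2.382, 0.001]
contact_force: [-2.6, -0.7, 5.9]
grip_width: 0.0139
gripper_force: 3.5
```

Request:
{"name": "play_rows", "arguments": {
  "increments": [0.014, 0, -0.0005, 0.001, 0, 0.014, 0, 0, 0.001, 0, 0.014, 0, 0, 0, 0]
}}

```text
clock: 8.95
ee_pos: [0.4845, -0.0772, 0.1326]
tool_rot: [-2.047, -2.383, 0.001]
contact_force: [-3.1, -0.6, 7.0]
grip_width: 0.0139
gripper_force: 3.9
```

Request:
{"name": "play_rows", "arguments": {
  "increments": [0.014, 0, -0.0005, 0.001, 0, 0.014, 0, 0, 0, 0]
}}

```text
clock: 9.15
ee_pos: [0.4844, -0.0772, 0.1317]
tool_rot: [2.047, 2.382, 0.0]
contact_force: [-1.1, -0.6, 7.1]
grip_width: 0.0137
gripper_force: 4.2
```

Request:
{"name": "play_rows", "arguments": {
  "increments": [0.014, 0, 0, 0.001, 0, 0.014, 0, 0, 0, 0]
}}

```text
clock: 9.35
ee_pos: [0.4842, -0.0772, 0.1307]
tool_rot: [2.047, 2.383, -0.0]
contact_force: [-1.8, -0.0, 7.6]
grip_width: 0.014
gripper_force: 4.8
```

Request:
{"name": "play_rows", "arguments": {
  "increments": [0.014, 0, 0, 0.001, 0, 0.014, 0, 0, 0, 0]
}}

```text
clock: 9.55
ee_pos: [0.4841, -0.0773, 0.1297]
tool_rot: [2.047, 2.383, -0.0]
contact_force: [-2.4, -0.7, 8.0]
grip_width: 0.0138
gripper_force: 5.1
```

Request:
{"name": "play_rows", "arguments": {
  "increments": [0.014, 0, 0, 0.001, 0, 0.014, 0, 0, 0, 0]
}}

```text
clock: 9.75
ee_pos: [0.484, -0.0773, 0.1288]
tool_rot: [-2.048, -2.383, 0.0]
contact_force: [-3.9, -0.9, 8.9]
grip_width: 0.014
gripper_force: 6.8
```

Request:
{"name": "play_rows", "arguments": {
  "increments": [0.014, 0, 0, 0.0007, 0, 0.014, 0, 0, 0, 0]
}}

```text
clock: 9.95
ee_pos: [0.484, -0.0773, 0.1282]
tool_rot: [-2.048, -2.383, 0.001]
contact_force: [-4.5, -0.4, 10.9]
grip_width: 0.0142
gripper_force: 8.5
```

Request:
{"name": "play_rows", "arguments": {
  "increments": [0.014, 0, -0.0005, 0.0005, 0, 0.014, 0, 0, 0, 0]
}}

```text
clock: 10.15
ee_pos: [0.4839, -0.0773, 0.1279]
tool_rot: [2.047, 2.382, 0.001]
contact_force: [-4.4, 0.5, 11.3]
grip_width: 0.0139
gripper_force: 8.8
```

Request:
{"name": "play_rows", "arguments": {
  "increments": [0.014, 0, -0.0005, 0, 0.07, 0.014, 0, 0, 0, 0.07, 0.014, 0, 0, 0, 0.07, 0.014, 0, 0, 0, 0]
}}

```text
clock: 10.55
ee_pos: [0.4844, -0.0775, 0.1279]
tool_rot: [2.287, 2.151, 0.003]
contact_force: [-0.7, -0.7, 8.1]
grip_width: 0.0141
gripper_force: 6.2
```

```bash
python3 -c "
from h import *
s=read_state();print(s['ft_torque'],s['contact_force'],s['tool_rot'])"
```

```text
[-0.10350727 -0.1187182   0.00267542] [-0.68705289 -0.68047715  8.14151349] [2.28710093 2.15069036 0.00261268]
```

Request:
{"name": "play_rows", "arguments": {
  "increments": [0.014, 0, 0, 0.0005, 0, 0.014, 0, 0, 0, 0]
}}

```text
clock: 10.75
ee_pos: [0.4844, -0.0775, 0.1276]
tool_rot: [2.285, 2.153, 0.003]
contact_force: [-0.6, -0.8, 10.5]
grip_width: 0.014
gripper_force: 8.0
```

Request:
{"name": "play_rows", "arguments": {
  "increments": [0.014, 0, 0, 0.0005, 0, 0.014, 0, 0, 0, 0]
}}

```text
clock: 10.95
ee_pos: [0.4844, -0.0775, 0.1272]
tool_rot: [2.285, 2.153, 0.003]
contact_force: [-1.7, 0.2, 11.5]
grip_width: 0.0141
gripper_force: 9.6
```

Request:
{"name": "play_rows", "arguments": {
  "increments": [0.014, 0, 0, 0, 0.07, 0.014, 0, 0, 0, 0.07, 0.014, 0, 0, 0, 0.07, 0.014, 0, 0, 0, 0.07, 0.014, 0, 0, 0, 0]
}}

```text
clock: 11.45
ee_pos: [0.4851, -0.0778, 0.1272]
tool_rot: [2.564, 1.81, 0.004]
contact_force: [0.2, -2.5, 9.7]
grip_width: 0.0144
gripper_force: 6.7
```

```bash
python3 -c "
from h import *
s=read_state();print(s['ft_torque'],s['contact_force'],s['tool_rot'])"
```

```text
[-0.32492334 -0.33746084 -0.03616545] [ 0.23306748 -2.45563033  9.71800017] [2.56375905 1.81015976 0.00423588]
```

Request:
{"name": "play_rows", "arguments": {
  "increments": [0.014, 0, 0, 0, 0.07, 0.014, 0, 0, 0, 0.07, 0.014, 0, 0, 0, 0.07, 0.014, 0, 0, 0, 0]
}}

```text
clock: 11.85
ee_pos: [0.4853, -0.0778, 0.1273]
tool_rot: [2.74, 1.532, 0.005]
contact_force: [1.4, -1.3, 9.3]
grip_width: 0.014
gripper_force: 4.2
```

```bash
python3 -c "
from h import *
s=read_state();print(s['ft_torque'],s['contact_force'],s['tool_rot'])"
```

```text
[-0.40312149 -0.34545199  0.03134871] [ 1.42791487 -1.30489264  9.28631479] [2.73950962 1.53159102 0.00529068]
```

Request:
{"name": "play_rows", "arguments": {
  "increments": [0.014, 0, 0, 0, 0.08, 0.014, 0, 0, 0, 0.08, 0.014, 0, 0, 0, 0.08, 0.014, 0, 0, 0, 0]
}}

```text
clock: 12.25
ee_pos: [0.4854, -0.0778, 0.1273]
tool_rot: [2.904, 1.192, 0.006]
contact_force: [1.6, -2.3, 8.5]
grip_width: 0.0139
gripper_force: 4.1
```

```bash
python3 -c "
from h import *
s=read_state();print(s['ft_torque'],s['contact_force'],s['tool_rot'])"
```

```text
[-0.3398289  -0.43128969  0.00207898] [ 1.62727923 -2.3451946   8.53232505] [2.90360511 1.19232165 0.00606945]
```

Request:
{"name": "play_rows", "arguments": {
  "increments": [0.014, 0, 0, 0, 0.08, 0.014, 0, 0, 0, 0.08, 0.014, 0, 0, 0, 0.08, 0.014, 0, 0, 0, 0]
}}

```text
clock: 12.65
ee_pos: [0.4858, -0.0782, 0.1273]
tool_rot: [3.025, 0.836, 0.008]
contact_force: [4.0, -4.3, 7.0]
grip_width: 0.0139
gripper_force: 4.6
```

```bash
python3 -c "
from h import *
s=read_state();print(s['ft_torque'],s['contact_force'],s['tool_rot'])"
```

```text
[-0.77291025 -0.6606886  -0.00881505] [ 3.96617199 -4.25797592  7.00802459] [3.02487198 0.83638896 0.00754058]
```

Request:
{"name": "play_rows", "arguments": {
  "increments": [0.014, 0, 0.001, 0, 0.04, 0.014, 0, 0, 0, 0.07, 0.014, 0, 0, 0, 0.07, 0.014, 0, 0, 0, 0]
}}

```text
clock: 13.05
ee_pos: [0.4862, -0.0788, 0.1273]
tool_rot: [3.089, 0.562, 0.008]
contact_force: [3.5, -2.7, 7.7]
grip_width: 0.0139
gripper_force: 4.6
```

```bash
python3 -c "
from h import *
s=read_state();print(s['ft_torque'],s['contact_force'],s['tool_rot'])"
```

```text
[-0.51044247 -0.5454127   0.02394223] [ 3.51702311 -2.74259148  7.6820622 ] [3.08872179 0.56152312 0.00761641]
```

Request:
{"name": "play_rows", "arguments": {
  "increments": [0.014, 0, 0.0004, 0, 0.06, 0.014, 0, 0, 0, 0.05, 0.014, 0, 0, 0, 0]
}}

```text
clock: 13.35
ee_pos: [0.4864, -0.0792, 0.1274]
tool_rot: [3.115, 0.392, 0.008]
contact_force: [2.9, -2.4, 7.2]
grip_width: 0.0139
gripper_force: 4.7
```

```bash
python3 -c "
from h import *
s=read_state();print(s['ft_torque'],s['contact_force'],s['tool_rot'])"
```

```text
[-0.39862752 -0.53667699 -0.00439149] [ 2.94445677 -2.39406316  7.24450863] [3.11511572 0.39183475 0.00780623]
```

Request:
{"name": "play_rows", "arguments": {
  "increments": [0.014, 0, 0, 0, 0.05, 0.014, 0, 0, 0, 0]
}}

```text
clock: 13.55
ee_pos: [0.4864, -0.0793, 0.1273]
tool_rot: [3.124, 0.314, 0.008]
contact_force: [3.3, -3.6, 7.7]
grip_width: 0.0142
gripper_force: 4.9
```

```bash
python3 -c "
from h import *
s=read_state();print(s['ft_torque'],s['contact_force'],s['tool_rot'])"
```

```text
[-0.58030435 -0.51993304 -0.00576022] [ 3.34688036 -3.57375407  7.6763579 ] [3.12379997 0.31419866 0.00800098]
```

Request:
{"name": "play_rows", "arguments": {
  "increments": [0.014, 0, 0.0003, 0, 0.05, 0.014, 0, 0, 0, 0]
}}

```text
clock: 13.75
ee_pos: [0.4865, -0.0795, 0.1273]
tool_rot: [3.131, 0.236, 0.008]
contact_force: [4.2, -2.4, 6.0]
grip_width: 0.0142
gripper_force: 6.5
```

```bash
python3 - <<'E'
from h import *
s=read_state();print(s['ft_torque'],s['contact_force'],s['tool_rot'])
c=vision.read_camera('top'); i=c['pixels'][165:305,195:330,::-1]
w=vision.read_camera('wrist')['pixels'][100:384,100:400,::-1]
g=lambda i,k:cv2.convertScaleAbs(cv2.resize(i,None,fx=k,fy=k,interpolation=cv2.INTER_CUBIC),alpha=1.6)
a=g(i,3); b=g(w,1.4); o=np.zeros((420,a.shape[1]+b.shape[1],3),'uint8'); o[:a.shape[0],:a.shape[1]]=a; o[:b.shape[0],a.shape[1]:]=b
cv2.imwrite('pics/t2.png',o)
E
```

```text
[-0.39138197 -0.6618277   0.04577899] [ 4.19971162 -2.35523252  6.01023092] [3.13093884 0.23612905 0.00824226]
```

View pics/t2.png

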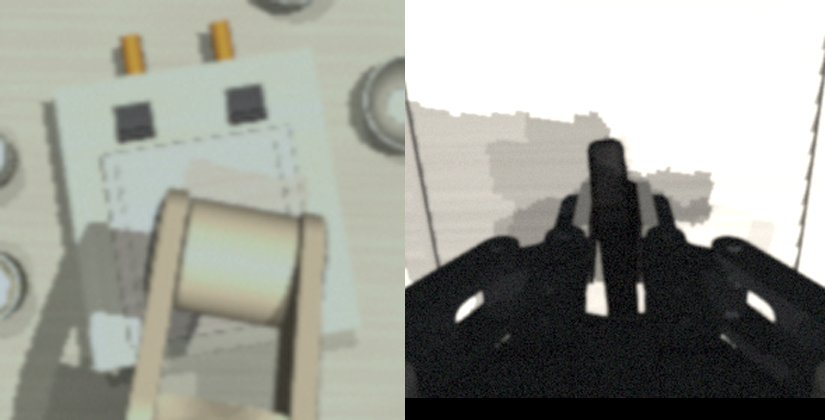

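The picture shows the hatch closed and the bar between the fingers, turned with them and lagging about 0.1 rad. That puts the wing at about 1.45–1.5. One more small nudge to feel the stop.

Request:
{"name": "play_rows", "arguments": {
  "increments": [0.014, 0, 0, 0, 0.04, 0.014, 0, 0, 0, 0]
}}

```text
clock: 14.05
ee_pos: [0.4865, -0.0796, 0.1274]
tool_rot: [3.135, 0.175, 0.008]
contact_force: [3.3, -3.2, 6.7]
grip_width: 0.0141
gripper_force: 20.8
```

```bash
python3 -c "
from h import *
s=read_state();print(s['ft_torque'],s['contact_force'],s['tool_rot'])"
```

```text
[-0.40022532 -0.6392422   0.57509058] [ 3.26137275 -3.24396925  6.67066015] [3.13470535 0.17538411 0.0083016 ]
```

That is the stop, so I'll ease back at once, then release upwards slowly.

Request:
{"name": "play_rows", "arguments": {
  "increments": [0.014, 0, 0, 0, -0.07, 0.014, 0, 0, 0, -0.03, 0.02, 0, 0, -0.0005, 0, 0.026, 0, 0, 0, 0, 0.026, 0, 0, -0.001, 0, 0.026, 0, 0, -0.002, 0, 0.026, 0, 0, 0, 0]
}}

```text
clock: 14.75
ee_pos: [0.4837, -0.0789, 0.1296]
tool_rot: [3.124, 0.332, -0.001]
contact_force: [0.1, -0.4, -0.8]
grip_width: 0.026
gripper_force: 0.0
```

Request:
{"name": "play_rows", "arguments": {
  "increments": [0.026, 0, 0, -0.005, 0, 0.026, 0, 0, -0.01, 0, 0.026, 0, 0, -0.02, 0, 0.026, 0, 0, -0.03, 0, 0.026, 0, 0, -0.04, 0, 0.03, 0, 0, -0.04, 0, 0.06, 0, 0, 0, 0, 0.06, 0, 0, 0, 0]
}}

```text
clock: 15.55
ee_pos: [0.4843, -0.0789, 0.276]
tool_rot: [3.123, 0.332, 0.004]
contact_force: [-0.3, -0.2, 0.3]
grip_width: 0.058
gripper_force: 0.0
```

```bash
python3 - <<'E'
from h import *
s=read_state();print(s['ee_pos'],s['tool_rot'],s['contact_force'])
w=vision.read_camera('wrist')['pixels'][:,:,::-1]
cv2.imwrite('pics/w3.png',w)
b=vision.read_camera('scene')['pixels'][95:255,205:385,::-1]
o=np.zeros((384,800,3),'uint8'); o[:,:400]=w[:,56:456]; o[:,400:]=cv2.convertScaleAbs(cv2.resize(b,(400,356)),alpha=1.6) if 0 else np.vstack([cv2.convertScaleAbs(cv2.resize(b,(400,356)),alpha=1.6),np.zeros((28,400,3),'uint8')])
cv2.imwrite('pics/f3.png',o)
E
```

```text
[ 0.48432607 -0.07892715  0.27601518] [3.12322221 0.3319394  0.00406836] [-0.28258728 -0.21192729  0.26703962]
```

View pics/f3.png

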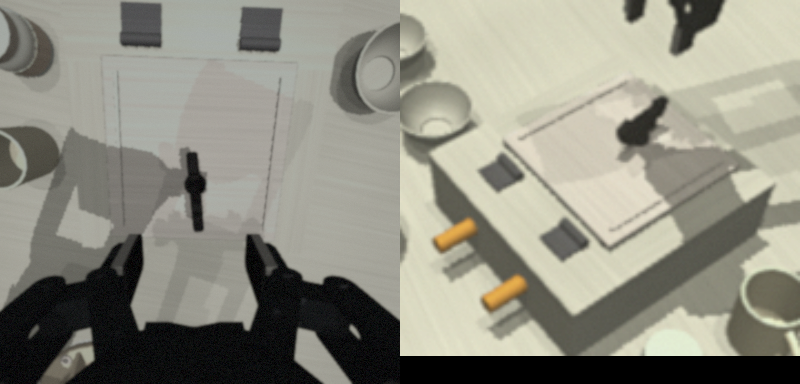

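The bar reads about 1.47 rad (wrist picture (249,152) to (255,230)), so the latch is past 1.2. The hatch lies flat after release and the neighbouring objects are untouched. The robot is clear, so I'm handing in.

```bash
python3 -c "
from workcell import hand_in
print(hand_in())"
```

```text
the job is handed in; nothing more can be done
None
```

The job is handed in with the hatch lying flat after release and the knob at about 1.47 rad, past the 1.2 latch point, but the last nudge against the knob's end stop briefly read 0.575 N m, above the 0.4 N m limit, so I eased back at once.

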